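# Empty the topping shaker into a serving tray

### The job

The last four nut clusters are too big for the holes of the clear topping shaker strapped in the tipping stand: bring the empty white serving tray in front of the stand, under where the mouth will come, and leave it flat on the counter. Unscrew the perforated cap anticlockwise and set it down gently, holes upward, on the small steel plate. Then tip the shaker over by its red bar until all four clusters are lying in the tray, let it come back upright, and leave the bottles, spare shaker, napkins, tray stack and tongs alone.

Things in the scene. Friction and masses are not known exactly. Their poses are not given: they have to be found in the camera images.
- stand: fixed steel tipping stand for the shaker. Origin on the counter under the tipping axis; +x level, where it pours; +y the tipping axis; z up. Base plate 6 mm thick, x -95 to +20, y +-70 mm (the tray may touch its front edge); two uprights at y +-51 mm, 188 mm high. The tipped mouth comes to x 35 to 80 mm, 75 to 135 mm up; the clusters fall there or up to 60 mm farther out, near y = 0
- pivot (a point): point on the tipping axis at the middle of the shaker, 145 mm above the counter; axes as stand. Does not move when the shaker tips
- tipper (a joint): tipping angle of the shaker in its cradle, rad: 0 = upright (rest stop), grows as the mouth goes over to the stand's +x, end stop at 2.4. The weighted foot swings it back to 0 within about 2 s when let go; tipping takes 5 to 8 N at the red bar. The clusters roll out between about 1.8 and 2.3 rad
- tip_bar (a point): middle of the red tipping bar, 12 mm thick, 60 mm long, parallel to the tipping axis. Upright, it is 50 mm behind (-x of the stand) and 35 mm above the pivot; it goes round the pivot with the shaker (61 mm radius). Push it over with shut fingers, first from behind, then from above; the space behind and above is free, the shaker wall is 14 mm in front of it
- shaker_mouth (a point): centre of the rim of the clear shaker: body 60 mm diameter, 145 mm long, rim 75 mm above the pivot when upright; neck 50 mm outside, 45 mm inside; shoulder 25 mm below the rim. z points out of the mouth
- cap_centre (a point): centre, half-way up, of the steel perforated screw cap: 66 mm diameter, 24 mm high, 60 g, z up, +x to the red pip. At the start screwed on, top 3 mm above the rim, lower edge 4 mm above the shoulder. Turn it anticlockwise from above by 60 to 66 degrees (free after at most 56, stop at 66 to 82; little effort), then lift straight up: off the neck after 25 mm
- cap: the same cap; origin at the centre of its lower edge, 12 mm below cap_centre
- tray: empty white serving tray, loose, 0.15 to 0.31 kg: outside 140 mm (its x) by 160 mm (its y), 45 mm high, walls and floor 4 mm, thin lip 4 mm wide round the rim. Origin at the centre of its underside. Starts 230 to 280 mm in front of the stand, its x roughly along the stand's; slides when pushed low on a wall
- plate: small round steel plate for the cap, fixed, 140 mm diameter with a flat middle 115 mm wide, 4 mm above the counter, rim 8 mm high. Origin at the centre of its underside
- cluster0: nut cluster, brown lumpy ball 30 mm across, 15 g, in the shaker at the start; origin at its centre
- cluster1: nut cluster, brown lumpy ball 30 mm across, 15 g, in the shaker at the start; origin at its centre
- cluster2: nut cluster, brown lumpy ball 30 mm across, 15 g, in the shaker at the start; origin at its centre
- cluster3: nut cluster, brown lumpy ball 30 mm across, 15 g, in the shaker at the start; origin at its centre
- red_bottle: red squeeze bottle, 62 mm diameter, 205 mm high, bystander; origin at the centre of its underside
- yellow_bottle: yellow squeeze bottle, 62 mm diameter, 205 mm high, bystander; origin at the centre of its underside
- full_shaker: spare clear shaker with brown filling and steel cap, 69 mm diameter, 139 mm high, standing on the counter, bystander; origin at the centre of its underside
- napkins: steel napkin holder, 110 x 140 mm, 91 mm high, bystander; origin at the centre of its underside
- tray_stack: stack of spare white trays, 140 x 160 mm, 93 mm high, bystander; origin at the centre of its underside
- tongs: steel tongs with a green end, 210 mm long, 26 mm high, lying along its x, bystander; origin at its middle on the counter
Not all that is in view belongs to the job. Leave any blue look-alike of the tray alone.

How it is judged (in metres and radians):
On the way, in this order (a step that is already met when the one before it is completed fails the run):
1. the cap is off: lifted or moved at least 50 mm from the shaker's mouth, the shaker still upright (distance between cap_centre and shaker_mouth above 0.05 m and value of joint tipper below 0.3 rad), for 0.1 s.
2. the shaker is tipped past level (over 95 degrees) with the cap off (value of joint tipper above 1.66 rad and distance between cap_centre and shaker_mouth above 0.05 m), for 0.1 s.
At the end, for the whole second after the job is handed in: All four clusters lie inside the serving tray, which stands flat and still on the counter (within 5 degrees); the shaker is back upright (joint under 0.1 rad); the cap lies still on the steel plate, holes upward (within 8 degrees), its centre within 45 mm of the plate's centre (x of cluster0 in the frame of tray between -0.068 and 0.068 m and y of cluster0 in the frame of tray between -0.078 and 0.078 m and z of cluster0 in the frame of tray between 0 and 0.055 m and x of cluster1 in the frame of tray between -0.068 and 0.068 m and y of cluster1 in the frame of tray between -0.078 and 0.078 m and z of cluster1 in the frame of tray between 0 and 0.055 m and x of cluster2 in the frame of tray between -0.068 and 0.068 m and y of cluster2 in the frame of tray between -0.078 and 0.078 m and z of cluster2 in the frame of tray between 0 and 0.055 m and x of cluster3 in the frame of tray between -0.068 and 0.068 m and y of cluster3 in the frame of tray between -0.078 and 0.078 m and z of cluster3 in the frame of tray between 0 and 0.055 m and angle between tray's own z axis and vertical below 0.08 rad and height (world z) of tray below 0.01 m and linear speed of each of tray, cap below 0.02 m/s and value of joint tipper below 0.1 rad and horizontal distance between cap_centre and plate below 0.045 m and height (world z) of cap_centre between 0.012 and 0.026 m and angle between cap_centre's own z axis and vertical below 0.15 rad); the robot touches nothing.
It fails at once if a bystander (bottles, spare shaker, napkins, tray stack, tongs) is moved more than 30 mm or tilted more than 0.3 rad (distance of any of red_bottle, yellow_bottle, full_shaker, napkins, tray_stack, tongs from where it was at the start of the episode above 0.03 m or angle between any of red_bottle, yellow_bottle, full_shaker, napkins, tray_stack, tongs's own z axis and vertical above 0.3 rad).
It fails at once if the cap is dropped (falls freely at over 0.6 m/s, that is from about 2 cm or more) (contact force between cap and the fingers below 0.05 N and linear speed of cap above 0.6 m/s).
It also fails if it takes over 72 s, if anything falls off the work surface, if the arm or the gripper's body presses on something with over 40 N, if the wrist force passes 120 N, or if a joint passes its speed limit or range.

### The arm

A 6-joint arm with a two-finger parallel gripper is mounted at the origin on the work surface. World frame = base frame: x ahead of the robot, y to its left, z up, the work surface at z = 0. Lengths are in mm, angles in rad, forces in N, time in s.
With the tool pointing down it reaches from about 250 to 800 mm from the base axis. Payload 3.9 kg.
Tool frame: the origin (TCP) lies at the very end of the fingers, on their centre line; the grasp point (between the pads) lies 19 mm behind it; z points along the fingers, y is the line along which they close (so a half turn about z gives the same grasp; the last joint's range is limited). The gripper opens to 85 mm and grips with 20 to 120 N. Pads are 22 mm wide; open, the fingers measure 114 mm over their backs; the gripper's body (76 mm by 85 mm) begins 54 mm behind the grasp point. The pads swing forward as they close: fully open they stand 13 mm farther back than shut.
Start: joints at [-1.153, 0.26, -0.138, 1.173, 0, 1.571], TCP at [213.014, -479.834, 231.304] pointing down, gripper open.
Joint ranges: [-2.78, 2.78], [-0.83, 1.72], [-1.28, 1.37], [-1.9, 2.12], [-1.57, 1.48], [-3.14, 3.14]. Speed limits (rad/s): [2.57, 2.57, 3.14, 3.14, 3.14, 3.14].

### API

Orientations are given as a unit quaternion [x, y, z, w].
In Python, from station import r gives the robot as it stands. The module is installed in compiled form; this text tells all that it offers.
- The arm moves only by the shell command python3 -m crank 'ROWS' [FORCE]. ROWS is JSON, a list of rows, each an object of numbers: "tx", "ty", "tz": the shift along the tool's x, y, z in mm; "wx", "wy", "wz": the turn, a rotation vector about the tool's x, y, z in degrees; "claw": the closure in counts, from 0 (fully open) to 255 (shut). A call has 1 to 12 rows; each row is the pose to reach, as a shift and turn from the pose commanded when the call began, along the tool's axes at that moment; what a row does not reach only later rows make up. A row lasts 1/12 s, in which the tool goes at most 41.7 mm and 7.16 degrees, less where a joint would pass 70% of its speed; a pose out of reach is approached as far as the arm can. A call with a gripper value outside its range is refused whole. The fingers move at their own pace and stop on an object; FORCE is the grip in N (left out, the last holds). Time passes only in rows, so rows that repeat a pose let the fingers close. It gives the time, the measured TCP pose, the force, the opening and the grip force at its end, in the units of the state.
- r.read_state(): the state, without advancing time (a new reading comes with each control period).
- r.get_image(name): name is "scene" or "top" or "wrist"; returns the picture (384x512x3 uint8, blue, green, red); there is no depth.
- r.calibration(name): a dict with "fx", "fy", "cx", "cy" (pixels), "R" (3x3) and "t" (3): a world point X has camera coordinates R X + t. Camera axes: x right, y down, z forward; pixel columns grow to the right and rows downward; lengths in mm; the calibration is good to about 2 mm. The wrist camera is an equidistant fisheye: a pixel r from the principal point sees the ray r / f radians off the axis. A picture is of the moment at which its call begins: read the wrist's pose just before it. calibration takes no time and is no camera call; for the wrist camera it gives the pose at the moment of the call.
- r.sign_off(): hands the job in; it is judged then, once.
Trained networks look in the newest picture that a camera, given by its name, has taken for a name from the list of things; names that differ only in an ending like _2 or _b are one class to them, and where a whole thing is asked for, a point or a joint stands for the part that bears it (a point fixed in the world has none). Each returns a list of dicts, best first, with "score" (0 to 1); they miss things now and then, are a little off and sometimes report something else, mostly with a low value. They report only what shows in the picture. A call takes as long as a camera call. They do not tell look-alikes from the thing itself.
- r.boxes_of(camera, label): "bbox" ([left, top, right, bottom] in pixels, round what is visible of it).
The state is a dict: "clock": time; "joint_positions": joint angles; "qd": joint speeds; "joint_efforts": joint torques, N m; "eef_pos": TCP position; "tcp_rot": TCP orientation; "contact_force": force on the tool from outside, world axes, zero at the start; "ft_torque": the same for the moment, N m; "width": opening from 0.0 (shut) to 1.0 (fully open); "grip_force": force on a finger pad.
Only numpy, scipy, OpenCV 4.12 (cv2) and the standard library are available. Lean on these libraries where they do the work, as an engineer would, in place of code of your own. Each camera call takes 0.05 s, during which the arm holds its last target. There are 200 camera calls.

## Working session

There is one attempt and no reset: what is moved stays moved. The work goes in short steps, Python scripts to look and compute and a shell command to move; the robot and the scene stay as the last step left them, time stands still between calls to the robot, and variables do not carry over. Pictures are saved under pics/ and viewed, at most 12 in all, crops included, and the job is handed in when it is done.

```bash
mkdir -p pics
cat > h.py <<'E'
import numpy as np, cv2
from station import r
from scipy.spatial.transform import Rotation as Ro
def ray(cam,u,v):
    c=r.calibration(cam);R=np.array(c["R"]);t=np.array(c["t"])
    return -R.T@t, R.T@np.array([(u-c["cx"])/c["fx"],(v-c["cy"])/c["fy"],1])
def onz(cam,u,v,z):
    o,d=ray(cam,u,v);return o+d*(z-o[2])/d[2]
def proj(cam,X):
    c=r.calibration(cam);p=np.array(c["R"])@np.array(X,float)+np.array(c["t"])
    return np.array([c["fx"]*p[0]/p[2]+c["cx"],c["fy"]*p[1]/p[2]+c["cy"]])
E
python3 - <<'E'
from h import *
a=r.get_image("scene");b=r.get_image("top")
cv2.imwrite("pics/s1.png",cv2.resize(a,(800,600)));cv2.imwrite("pics/t1.png",cv2.resize(b,(800,600)))
for cam in("scene","top"):
    print(cam,np.round(ray(cam,256,192),2))
    for l in ["stand","tip_bar","cap","tray","plate","red_bottle","yellow_bottle","full_shaker","napkins","tray_stack","tongs"]:
        print(l,[(round(d["score"],2),np.round(d["bbox"],1).tolist()) for d in r.boxes_of(cam,l)[:3]])
s=r.read_state();print(s)
E
```

```text
scene [[ 9.45810e+02  4.59510e+02  1.04663e+03]
 [-3.90000e-01 -4.50000e-01 -8.00000e-01]]
stand [(0.7, [275.2, 212.4, 341.9, 311.1])]
tip_bar [(0.9, [285.2, 224.2, 332.8, 270.1])]
cap [(0.74, [194.4, 259.9, 225.7, 308.8]), (0.56, [284.9, 212.3, 316.0, 239.0])]
tray [(0.84, [188.1, 176.0, 262.7, 243.5]), (0.79, [236.5, 119.8, 306.6, 174.8])]
plate [(0.88, [326.9, 297.4, 385.9, 357.4]), (0.65, [276.7, 215.7, 341.4, 310.0])]
red_bottle [(0.82, [265.2, 332.2, 297.2, 379.7])]
yellow_bottle [(0.65, [235.3, 307.3, 265.9, 354.2])]
full_shaker [(0.97, [191.1, 259.1, 230.2, 310.2])]
napkins [(0.93, [113.6, 124.9, 171.0, 184.8]), (0.43, [288.0, 209.1, 316.4, 239.4])]
tray_stack [(0.92, [146.3, 89.8, 212.2, 159.0])]
tongs [(0.75, [374.8, 226.1, 413.4, 299.6])]
top [[ 4.04000e+02 -3.18300e+01  1.40967e+03]
 [ 8.00000e-02 -0.00000e+00 -1.00000e+00]]
stand [(0.9, [179.7, 165.2, 218.8, 207.9])]
tip_bar [(0.56, [186.1, 172.7, 218.2, 195.3]), (0.46, [182.6, 162.9, 218.1, 210.1])]
cap [(0.58, [351.0, 185.9, 410.0, 235.2])]
tray [(0.92, [260.5, 155.8, 308.9, 210.7]), (0.7, [281.2, 230.7, 335.4, 287.5])
[... 431 characters left out ...]
, 'joint_positions': array([-1.15303467e+00,  2.60035615e-01, -1.38096680e-01,  1.17270562e+00,
        1.63071285e-05,  1.57080188e+00]), 'qd': array([ 0.00050354,  0.00070589, -0.00080648, -0.00145137, -0.00097102,
       -0.00013455]), 'joint_efforts': array([ 6.05662190e-04, -4.05624604e+01,  2.54235381e+01,  1.28295200e-03,
        2.17293255e-04, -1.25686589e-05]), 'eef_pos': array([ 213.00159869, -479.83880749,  231.28687348]), 'tcp_rot': array([ 9.78264181e-01,  2.07362464e-01,  3.66428030e-06, -2.20329872e-05]), 'contact_force': array([ 0.22927961, -0.23561789, -0.36840168]), 'ft_torque': array([-0.03432224, -0.04029599,  0.00034565]), 'grip_force': 0.0, 'width': 1.0017367292857553}
```

View pics/s1.png

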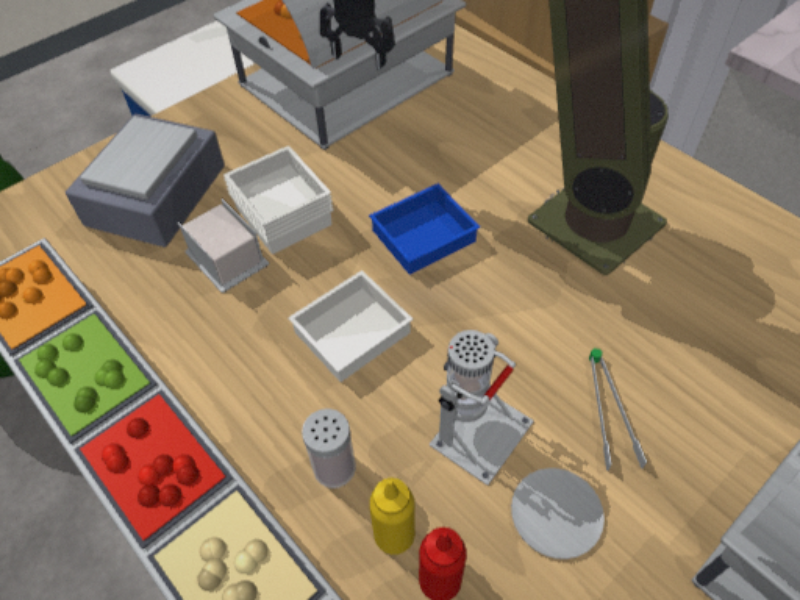

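View pics/t1.png

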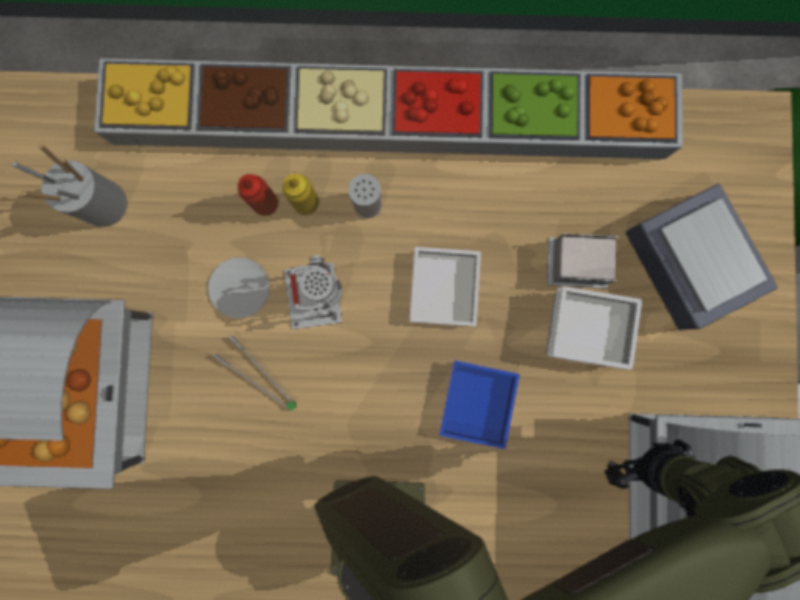

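The real tray candidates are: the white tray at scene (350,325) / top (445,287), the blue one at (425,228) / (480,405), and the white stack at (278,198) / (595,328). The single white tray in front of the stand fits the description. The stand is at top (315,290), with its red bar on the left, so it pours to image right (world -y). The plate is at top (238,288). I'll confirm with enlarged crops.

Run:
```python
from h import *
b=r.get_image("top");a=r.get_image("scene")
cv2.imwrite("pics/t2.png",cv2.resize(b[130:256,125:315],(800,530),interpolation=cv2.INTER_CUBIC))
cv2.imwrite("pics/s2.png",cv2.resize(a[205:325,265:425],(800,600),interpolation=cv2.INTER_CUBIC))
print(r.calibration("top"),r.calibration("scene"))
# white tray: contour in top
g=b[145:225,250:320].astype(int);m=((g.min(2)>150)&(g.max(2)-g.min(2)<25)).astype(np.uint8)
cs,_=cv2.findContours(m,0,2);c=max(cs,key=cv2.contourArea)+np.array([250,145]);rect=cv2.minAreaRect(c);print(rect)
for p in cv2.boxPoints(rect):print(p,onz("top",*p,45).round(1),onz("top",*p,0).round(1))
# plate ellipse
bb=[135.7,164.7,170.4,206.7];print(onz("top",153,184.5,6))
```

```text
{'fx': 392.48926304820935, 'fy': 392.48926304820935, 'cx': 254.2791985891963, 'cy': 191.58677427563003, 'R': array([[ 2.63133353e-02, -9.99653668e-01,  3.89686511e-04],
       [-9.96628583e-01, -2.62640077e-02, -7.77281719e-02],
       [ 7.77114869e-02,  1.65691473e-03, -9.96974513e-01]]), 't': array([ -42.99962066,  511.37112503, 1374.05763586])} {'fx': 440.58232738479865, 'fy': 440.58232738479865, 'cx': 257.32622214370485, 'cy': 189.90445613024275, 'R': array([[-0.73458556,  0.6783476 , -0.01511944],
       [ 0.54833973,  0.58038027, -0.60206501],
       [-0.39963433, -0.45055885, -0.7983039 ]]), 't': array([ 398.90124733, -155.17292974, 1420.54588689])}
((284.7589111328125, 182.8756103515625), (41.96451187133789, 47.52178192138672), 4.085616588592529)
[262.1371  205.08119] [464.  -58.1  45. ] [466. -59.   0.]
[265.5229  157.68019] [630.8 -65.9  45. ] [638.3 -67.    0. ]
[307.38074 160.67003] [ 624.1 -213.    45. ] [ 631.3 -219.     0. ]
[303.99493 208.07103] [ 457.5 -203.8   45. ] [ 459.2 -209.5    0. ]
[529.35019033 334.82852519   6.        ]
```

View pics/t2.png

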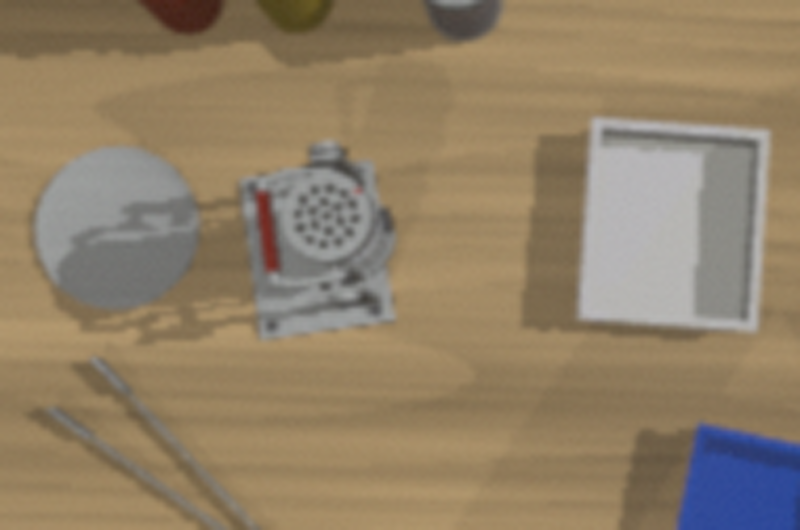

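View pics/s2.png

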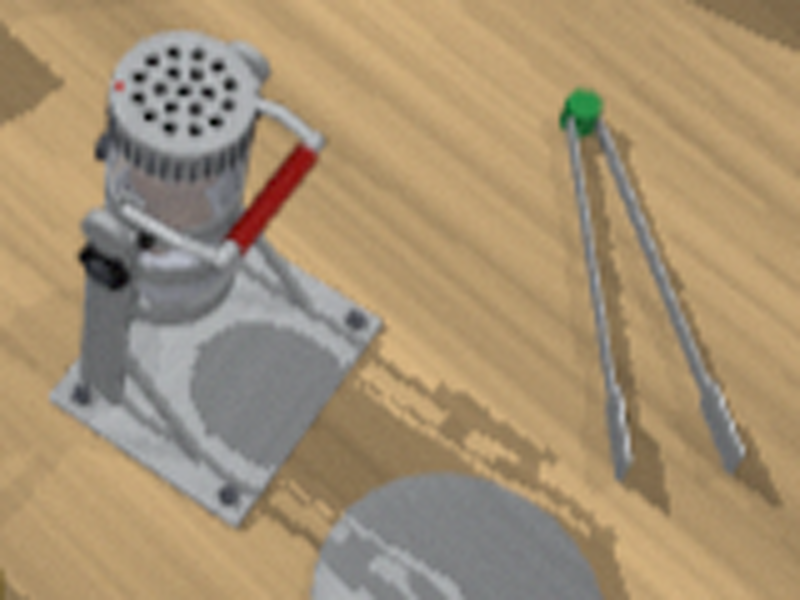

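```bash
cat > fit.py <<'E'
from h import *
from scipy.optimize import least_squares
T=lambda u,v:(125+u/4.2105,130+v/4.206)
S=lambda u,v:(265+u/5,205+v/5)
ob=[("top",T(243,178),(-95,70,6)),("top",T(262,338),(-95,-70,6)),("top",T(372,160),(20,70,6)),("top",T(394,320),(20,-70,6)),
("scene",S(240,525),(-95,70,6)),("scene",S(382,325),(-95,-70,6)),("scene",S(52,395),(20,70,6)),
("top",T(325,216),(0,0,223)),("scene",S(183,93),(0,0,223)),("top",T(267,232),(-50,0,180)),("scene",S(275,200),(-50,0,180))]
def W(p,q):return Ro.from_euler("z",p[2]).apply(q)+[p[0],p[1],0]
f=lambda p:np.concatenate([proj(c,W(p,q))-uv for c,uv,q in ob])
s=least_squares(f,[530,180,-np.pi/2],x_scale=[100,100,1],loss="soft_l1");p=s.x
if __name__=="__main__":
    print("stand",p,np.degrees(p[2]));print(f(p).reshape(-1,2).round(1))
    Q=np.array([onz("top",*T(u,v),45) for u,v in [(595,118),(770,130),(757,330),(580,320)]]);print(Q.round(1),Q.mean(0))
    iw=Ro.from_euler("z",-p[2])
    print("tray in stand",iw.apply(Q.mean(0)-[p[0],p[1],0]),np.degrees(np.arctan2(*(Q[1]-Q[0]+Q[2]-Q[3])[1::-1])))
    P=onz("top",*T(117,228),6);P2=onz("scene",356.5,327.5,6);print("plate",P,P2)
    print("pip",onz("top",*T(360,190),223),onz("top",*T(325,216),223),onz("scene",*S(119,86),223),onz("scene",*S(183,93),223))
    for n,b in dict(red=(265.2,332.2,297.2,379.7),yel=(235.3,307.3,265.9,354.2),full=(191.1,259.1,230.2,310.2)).items():print(n,onz("scene",(b[0]+b[2])/2,b[3]-10,0))
    for uv in[(598,355),(612,465),(643,463)]:print("tongs",onz("scene",uv[0]*.64,uv[1]*.64,15))
E
python3 fit.py
```

```text
stand [524.00951963 129.82146763  -1.39621842] -79.99742266396296
[[-1.6 -0.1]
 [-0.8  0.3]
 [-0.6 -0.5]
 [-0.3 -0.1]
 [-0.5 -0.1]
 [ 0.5 -1.5]
 [-0.9 -0.2]
 [-0.2 -0.2]
 [ 0.3 -0.6]
 [-0.4 -0.2]
 [-0.8 -0.4]]
[[ 629.5  -68.7   45. ]
 [ 623.3 -214.7   45. ]
 [ 456.2 -206.6   45. ]
 [ 460.6  -60.3   45. ]] [ 542.39690239 -137.59723291   45.        ]
tray in stand [266.54767051 -28.34072307  45.        ] -92.09146325507831
plate [530.38173621 335.63967275   6.        ] [531.82559682 336.89830288   6.        ]
pip [543.05674014 104.60513253 223.        ] [523.49946962 129.19279354 223.        ] [543.60624002 108.42323052 223.        ] [525.6408692  130.38497337 223.        ]
red [729.76910025 282.24126719   0.        ]
yel [742.08603204 192.21282538   0.        ]
full [741.94994001  42.88133045   0.        ]
tongs [266.22899794 207.67303676  15.        ]
tongs [414.17987389 348.93235599  15.        ]
tongs [375.89047361 380.18119429  15.        ]
```

The crops confirm the single white tray right of the stand at top-crop (675,225), the red bar at (267,232), the red pip at (360,190), and the plate at (117,228). The scene crop agrees. The fits are consistent to about 1 px.

The plan is to pinch the tray's far wall, then drag it into place.

```bash
cat > go.py <<'E'
import sys
from h import *
SX,SY,SA=524.5,129.8,-80.0
def pose():
    s=r.read_state();return np.array(s["eef_pos"]),Ro.from_quat(s["tcp_rot"])
def st(x,y,z):return Ro.from_euler("z",SA,degrees=True).apply([x,y,z])+[SX,SY,0]
def go(X,ya):
    p,R=pose();a=np.radians(ya);y=np.array([np.cos(a),np.sin(a),0]);z=np.array([0,0,-1.]);x=np.cross(y,z)
    T=Ro.from_matrix(np.c_[x,y,z]);d=R.inv().apply(np.array(X,float)-p);w=np.degrees((R.inv()*T).as_rotvec())
    print("to",np.round(X,1),"t",d.round(1),"w",w.round(1),"rows",max(np.linalg.norm(d)/41.7,np.linalg.norm(w)/7.16).round(1))
if __name__=="__main__":
    a=[float(v) for v in sys.argv[2:]];go(st(*a[:3]) if sys.argv[1]=="s" else a[:3],a[3])
E
python3 go.py w 539.5 -210 120 -92
```

```text
to [ 539.5 -210.   120. ] t [ 407.9 -114.1  111.3] w [-0.  -0.  25.9] rows 10.5
```

```bash
python3 -m crank '[{"tx":40,"ty":-10,"tz":0,"wz":6},{"tx":80,"ty":-22,"tz":0,"wz":12},{"tx":120,"ty":-34,"tz":0,"wz":18},{"tx":160,"ty":-45,"tz":0,"wz":24},{"tx":200,"ty":-56,"tz":0,"wz":26},{"tx":240,"ty":-67,"tz":10,"wz":26},{"tx":280,"ty":-78,"tz":20,"wz":26},{"tx":320,"ty":-90,"tz":30,"wz":26},{"tx":355,"ty":-100,"tz":45,"wz":26},{"tx":390,"ty":-110,"tz":60,"wz":26},{"tx":408,"ty":-114,"tz":80,"wz":26},{"tx":408,"ty":-114,"tz":111,"wz":26}]' 40
python3 - <<'E'
from h import *
cv2.imwrite("pics/w1.png",cv2.resize(r.get_image("wrist"),(800,600)))
print(r.read_state()["eef_pos"])
b=r.get_image("top");g=b[145:225,250:320]
E
python3 go.py w 539.5 -210 22 -92
```

```text
[ 213.01655908 -479.84252922  231.30179728]
to [ 539.5 -210.    22. ] t [ 407.9 -114.2  209.3] w [-0.   0.  25.9] rows 11.3invalid input
```

View pics/w1.png

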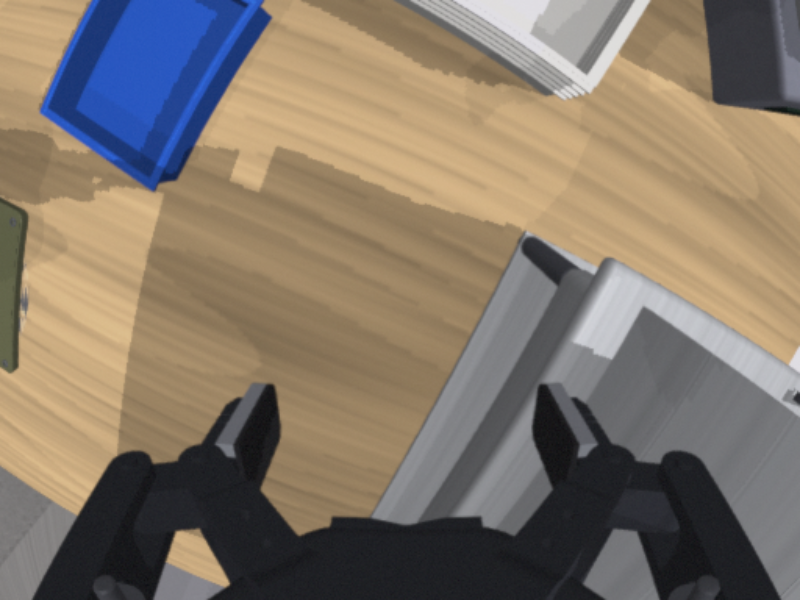

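The call was refused, and the wrist view still shows only the start: blue tray upper left (150,90), stack at top (540,40), steel case below right. I'll give all the keys this time.

```bash
python3 -m crank '[{"tx":40,"ty":-10,"tz":0,"wx":0,"wy":0,"wz":6,"claw":0},{"tx":80,"ty":-22,"tz":0,"wx":0,"wy":0,"wz":12,"claw":0},{"tx":120,"ty":-34,"tz":0,"wx":0,"wy":0,"wz":18,"claw":0},{"tx":160,"ty":-45,"tz":0,"wx":0,"wy":0,"wz":24,"claw":0},{"tx":200,"ty":-56,"tz":0,"wx":0,"wy":0,"wz":26,"claw":0},{"tx":240,"ty":-67,"tz":10,"wx":0,"wy":0,"wz":26,"claw":0},{"tx":280,"ty":-78,"tz":20,"wx":0,"wy":0,"wz":26,"claw":0},{"tx":320,"ty":-90,"tz":30,"wx":0,"wy":0,"wz":26,"claw":0},{"tx":355,"ty":-100,"tz":45,"wx":0,"wy":0,"wz":26,"claw":0},{"tx":390,"ty":-110,"tz":60,"wx":0,"wy":0,"wz":26,"claw":0},{"tx":408,"ty":-114,"tz":80,"wx":0,"wy":0,"wz":26,"claw":0},{"tx":408,"ty":-114,"tz":111,"wx":0,"wy":0,"wz":26,"claw":0}]' 40
python3 go.py w 539.5 -210 22 -92
```

```text
clock: 2.4
eef_pos: [545.7, -208.0, 121.6]
tcp_rot: [1.0, -0.015, 0.004, 0.001]
contact_force: [0.8, -0.8, 0.3]
width: 1.003
grip_force: 0.0
to [ 539.5 -210.    22. ] t [-7.   2.1 99.5] w [ 0.1 -0.5  0.2] rows 2.4
```

```bash
python3 -m crank '[{"tx":0,"ty":0,"tz":40,"wx":0,"wy":0,"wz":0,"claw":0},{"tx":0,"ty":0,"tz":75,"wx":0,"wy":0,"wz":0,"claw":0},{"tx":0,"ty":0,"tz":95,"wx":0,"wy":0,"wz":0,"claw":0},{"tx":0,"ty":0,"tz":98,"wx":0,"wy":0,"wz":0,"claw":60},{"tx":0,"ty":0,"tz":98,"wx":0,"wy":0,"wz":0,"claw":120},{"tx":0,"ty":0,"tz":98,"wx":0,"wy":0,"wz":0,"claw":180},{"tx":0,"ty":0,"tz":98,"wx":0,"wy":0,"wz":0,"claw":255},{"tx":0,"ty":0,"tz":98,"wx":0,"wy":0,"wz":0,"claw":255},{"tx":0,"ty":0,"tz":98,"wx":0,"wy":0,"wz":0,"claw":255},{"tx":0,"ty":0,"tz":98,"wx":0,"wy":0,"wz":0,"claw":255}]' 40
python3 - <<'E'
from h import *
b=r.get_image("top");cv2.imwrite("pics/t3.png",cv2.resize(b[130:256,125:325],(800,504),interpolation=cv2.INTER_CUBIC))
E
python3 go.py s 164 0 22 -80
```

```text
clock: 3.23
eef_pos: [540.9, -210.2, 23.9]
tcp_rot: [1.0, -0.018, 0.001, 0.0]
contact_force: [0.9, 0.2, -0.7]
width: 0.037
grip_force: 40.9
to [553.  -31.7  22. ] t [   5.6 -178.8    1.9] w [  0.   -0.2 -12.1] rows 4.3
```

View pics/t3.png

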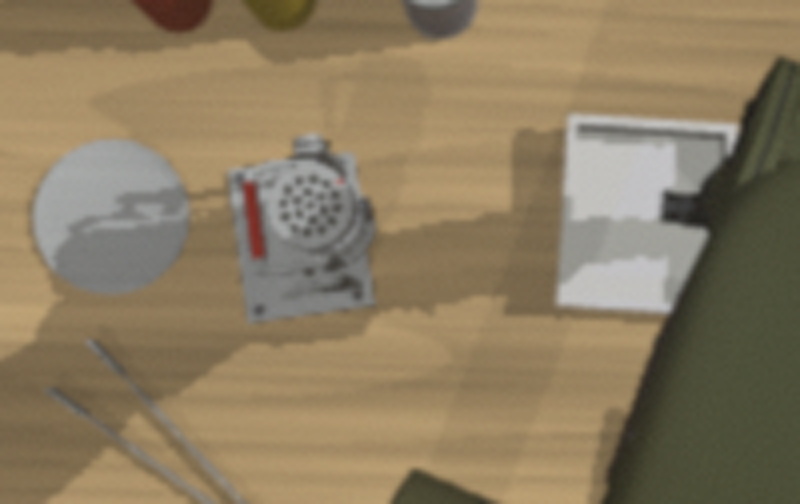

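The picture shows the fingers on the tray's far wall (pad at 685,208), gripping at 41 N. I'll drag it towards the stand and straighten it.

```bash
python3 -m crank '[{"tx":0,"ty":-12,"tz":0,"wx":0,"wy":0,"wz":0,"claw":255},{"tx":0,"ty":-32,"tz":-1,"wx":0,"wy":0,"wz":-2,"claw":255},{"tx":1,"ty":-54,"tz":-1,"wx":0,"wy":0,"wz":-4,"claw":255},{"tx":2,"ty":-76,"tz":-1,"wx":0,"wy":0,"wz":-6,"claw":255},{"tx":3,"ty":-98,"tz":-1,"wx":0,"wy":0,"wz":-8,"claw":255},{"tx":4,"ty":-120,"tz":-1,"wx":0,"wy":0,"wz":-10,"claw":255},{"tx":5,"ty":-140,"tz":-1,"wx":0,"wy":0,"wz":-12,"claw":255},{"tx":6,"ty":-156,"tz":-1,"wx":0,"wy":0,"wz":-12,"claw":255},{"tx":6,"ty":-168,"tz":-1,"wx":0,"wy":0,"wz":-12,"claw":255},{"tx":6,"ty":-176,"tz":-1,"wx":0,"wy":0,"wz":-12,"claw":255},{"tx":6,"ty":-180,"tz":0,"wx":0,"wy":0,"wz":-12,"claw":255},{"tx":6,"ty":-180,"tz":0,"wx":0,"wy":0,"wz":-12,"claw":255}]' 40
python3 - <<'E'
from h import *
b=r.get_image("top");a=r.get_image("scene")
cv2.imwrite("pics/c4.png",np.hstack([cv2.resize(b[140:250,150:300],(400,293)),cv2.resize(a[180:330,190:390],(400,300))[:293]]))
E
python3 go.py s 162 0 22 -80
```

```text
clock: 4.28
eef_pos: [553.0, -31.5, 23.8]
tcp_rot: [0.996, 0.087, 0.001, 0.002]
contact_force: [-3.0, -5.4, 12.0]
width: 0.035
grip_force: 42.8
to [552.6 -29.7  22. ] t [-0.1 -1.8  1.9] w [ 0.2 -0.1 -0.1] rows 0.1
```

View pics/c4.png

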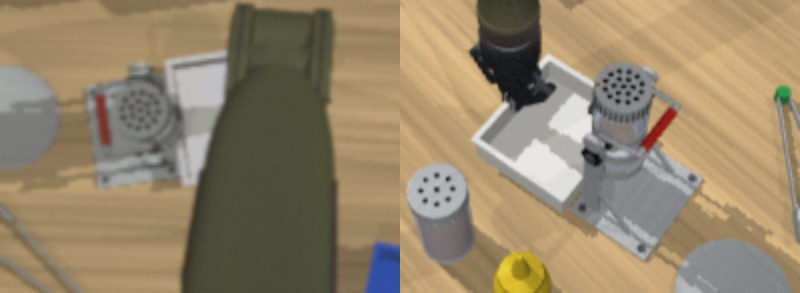

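```bash
python3 -m crank '[{"tx":0,"ty":0,"tz":0,"wx":0,"wy":0,"wz":0,"claw":120},{"tx":0,"ty":0,"tz":0,"wx":0,"wy":0,"wz":0,"claw":0},{"tx":0,"ty":0,"tz":0,"wx":0,"wy":0,"wz":0,"claw":0},{"tx":0,"ty":2,"tz":-25,"wx":0,"wy":0,"wz":0,"claw":0},{"tx":0,"ty":2,"tz":-65,"wx":0,"wy":0,"wz":0,"claw":0},{"tx":0,"ty":2,"tz":-105,"wx":0,"wy":0,"wz":0,"claw":0},{"tx":0,"ty":2,"tz":-145,"wx":0,"wy":0,"wz":0,"claw":0},{"tx":0,"ty":2,"tz":-185,"wx":0,"wy":0,"wz":0,"claw":0},{"tx":0,"ty":2,"tz":-225,"wx":0,"wy":0,"wz":0,"claw":0},{"tx":0,"ty":2,"tz":-265,"wx":0,"wy":0,"wz":0,"claw":0},{"tx":0,"ty":2,"tz":-268,"wx":0,"wy":0,"wz":0,"claw":0},{"tx":0,"ty":2,"tz":-268,"wx":0,"wy":0,"wz":0,"claw":0}]' 40
python3 - <<'E'
from h import *
s=r.read_state();print(s["joint_positions"],s["eef_pos"])
from go import go,st
for a in(-80,-110,-50): go(st(0,0,260),a)
b=r.get_image("top");cv2.imwrite("pics/t5.png",cv2.resize(b[140:250,150:300],(800,587),interpolation=cv2.INTER_CUBIC))
E
```

```text
clock: 5.38
eef_pos: [554.2, -32.3, 293.1]
tcp_rot: [0.996, 0.087, 0.003, 0.0]
contact_force: [-0.1, -1.1, -0.9]
width: 1.003
grip_force: 0.0
[-5.85309763e-02  2.91217411e-01  6.58391370e-02  1.33943962e+00
  4.10031424e-04  2.90969214e+00] [554.2096385  -32.34392595 293.05687994]
to [524.5 129.8 260. ] t [  -1.5 -164.9   32.9] w [ 0.1 -0.3 -0.1] rows 4.0
to [524.5 129.8 260. ] t [  -1.5 -164.9   32.9] w [-0.  -0.3 29.9] rows 4.2
to [524.5 129.8 260. ] t [  -1.5 -164.9   32.9] w [  0.1  -0.3 -30.1] rows 4.2
```

```bash
python3 -m crank '[{"tx":0,"ty":-30,"tz":0,"wx":0,"wy":0,"wz":-7,"claw":0},{"tx":0,"ty":-65,"tz":0,"wx":0,"wy":0,"wz":-14,"claw":0},{"tx":-1,"ty":-100,"tz":5,"wx":0,"wy":0,"wz":-21,"claw":0},{"tx":-1,"ty":-135,"tz":15,"wx":0,"wy":0,"wz":-28,"claw":0},{"tx":-1,"ty":-158,"tz":28,"wx":0,"wy":0,"wz":-30,"claw":0},{"tx":-1,"ty":-165,"tz":33,"wx":0,"wy":0,"wz":-30,"claw":0},{"tx":-1,"ty":-165,"tz":33,"wx":0,"wy":0,"wz":-30,"claw":0},{"tx":-1,"ty":-165,"tz":33,"wx":0,"wy":0,"wz":-30,"claw":0},{"tx":-1,"ty":-165,"tz":33,"wx":0,"wy":0,"wz":-30,"claw":0}]' 30
python3 - <<'E'
from h import *
s=r.read_state();print(s["joint_positions"],s["eef_pos"])
from go import go,st
go(st(0,0,188),-50)
im=r.get_image("wrist");cv2.imwrite("pics/w6.png",im)
E
```

```text
clock: 6.18
eef_pos: [523.0, 128.9, 256.8]
tcp_rot: [0.94, 0.341, -0.001, 0.0]
contact_force: [0.4, -0.2, 0.6]
width: 1.001
grip_force: 0.0
[ 2.41906240e-01  2.75293169e-01 -5.00153723e-02  1.24664567e+00
 -5.82288946e-04  2.68800491e+00] [523.0271127  128.8585272  256.83556256]
to [524.5 129.8 188. ] t [ 1.8  0.2 68.8] w [ 0.   0.1 -0.2] rows 1.7
```

View pics/w6.png

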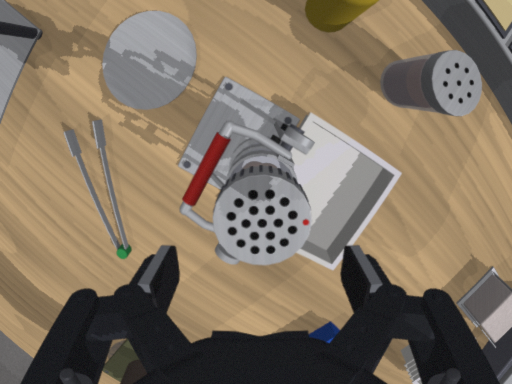

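The wrist view shows the cap at (263,220), centred between the fingers (160 to 365), with the bar wires below it and the tray seated at the stand's front. I'm descending.

```bash
python3 -m crank '[{"tx":2,"ty":0,"tz":20,"wx":0,"wy":0,"wz":0,"claw":0},{"tx":2,"ty":0,"tz":40,"wx":0,"wy":0,"wz":0,"claw":0},{"tx":2,"ty":0,"tz":55,"wx":0,"wy":0,"wz":0,"claw":0},{"tx":2,"ty":0,"tz":64,"wx":0,"wy":0,"wz":0,"claw":0},{"tx":2,"ty":0,"tz":68,"wx":0,"wy":0,"wz":0,"claw":0},{"tx":2,"ty":0,"tz":68,"wx":0,"wy":0,"wz":0,"claw":40},{"tx":2,"ty":0,"tz":68,"wx":0,"wy":0,"wz":0,"claw":80},{"tx":2,"ty":0,"tz":68,"wx":0,"wy":0,"wz":0,"claw":120},{"tx":2,"ty":0,"tz":68,"wx":0,"wy":0,"wz":0,"claw":120},{"tx":2,"ty":0,"tz":68,"wx":0,"wy":0,"wz":0,"claw":120}]' 30
```

```text
clock: 7.07
eef_pos: [525.5, 130.9, 190.3]
tcp_rot: [0.94, 0.341, 0.001, 0.001]
contact_force: [1.5, -3.1, 1.5]
width: 0.755
grip_force: 33.8
```

```bash
python3 -m crank '[{"tx":0,"ty":0,"tz":0,"wx":0,"wy":0,"wz":-6,"claw":120},{"tx":0,"ty":0,"tz":0,"wx":0,"wy":0,"wz":-12,"claw":120},{"tx":0,"ty":0,"tz":0,"wx":0,"wy":0,"wz":-18,"claw":120},{"tx":0,"ty":0,"tz":0,"wx":0,"wy":0,"wz":-24,"claw":120},{"tx":0,"ty":0,"tz":0,"wx":0,"wy":0,"wz":-30,"claw":120},{"tx":0,"ty":0,"tz":0,"wx":0,"wy":0,"wz":-36,"claw":120},{"tx":0,"ty":0,"tz":0,"wx":0,"wy":0,"wz":-42,"claw":120},{"tx":0,"ty":0,"tz":0,"wx":0,"wy":0,"wz":-48,"claw":120},{"tx":0,"ty":0,"tz":0,"wx":0,"wy":0,"wz":-54,"claw":120},{"tx":0,"ty":0,"tz":0,"wx":0,"wy":0,"wz":-60,"claw":120},{"tx":0,"ty":0,"tz":0,"wx":0,"wy":0,"wz":-63,"claw":120},{"tx":0,"ty":0,"tz":0,"wx":0,"wy":0,"wz":-63,"claw":120}]' 30
python3 -m crank '[{"tx":0,"ty":0,"tz":0,"wx":0,"wy":0,"wz":0,"claw":120},{"tx":0,"ty":0,"tz":-4,"wx":0,"wy":0,"wz":0,"claw":120},{"tx":0,"ty":0,"tz":-8,"wx":0,"wy":0,"wz":0,"claw":120}]' 30
python3 -c "
from h import *
im=r.get_image('wrist');cv2.imwrite('pics/w7.png',im);print(r.read_state()['ft_torque'],r.read_state()['contact_force'])"
```

```text
clock: 8.07
eef_pos: [524.5, 131.5, 190.2]
tcp_rot: [0.623, 0.783, 0.0, 0.0]
contact_force: [-1.7, -0.8, 4.6]
width: 0.76
grip_force: 34.0
clock: 8.32
eef_pos: [524.3, 131.4, 197.2]
tcp_rot: [0.623, 0.782, -0.0, -0.0]
contact_force: [0.8, 0.3, 0.1]
width: 0.754
grip_force: 33.5
[-0.11921491  0.2855295  -0.00884696] [-1.78757085 -0.74811814 -0.06221495]
```

Lifting freely with no resistance. I'll continue up and check that the cap comes along.

```bash
python3 -m crank '[{"tx":0,"ty":0,"tz":-8,"wx":0,"wy":0,"wz":0,"claw":120},{"tx":0,"ty":0,"tz":-20,"wx":0,"wy":0,"wz":0,"claw":120},{"tx":0,"ty":0,"tz":-40,"wx":0,"wy":0,"wz":0,"claw":120},{"tx":0,"ty":0,"tz":-65,"wx":0,"wy":0,"wz":0,"claw":120},{"tx":0,"ty":0,"tz":-90,"wx":0,"wy":0,"wz":0,"claw":120},{"tx":0,"ty":0,"tz":-100,"wx":0,"wy":0,"wz":0,"claw":120},{"tx":0,"ty":0,"tz":-100,"wx":0,"wy":0,"wz":0,"claw":120}]' 30
python3 - <<'E'
from h import *
from go import go
a=r.get_image("scene");cv2.imwrite("pics/s8.png",cv2.resize(a[150:350,230:430],(600,600)))
print(r.read_state()["joint_positions"])
go([531,336,240],13)
E
```

```text
clock: 8.95
eef_pos: [526.5, 131.8, 300.8]
tcp_rot: [0.623, 0.782, 0.003, 0.002]
contact_force: [0.4, -0.0, -0.2]
width: 0.755
grip_force: 33.6
[2.45204635e-01 2.68456186e-01 4.88962724e-02 1.34757828e+00
 2.34083294e-04 1.59040309e+00]
to [531 336 240] t [198.   50.7  59.1] w [ 0.2 -0.  -0.1] rows 5.1
```

View pics/s8.png

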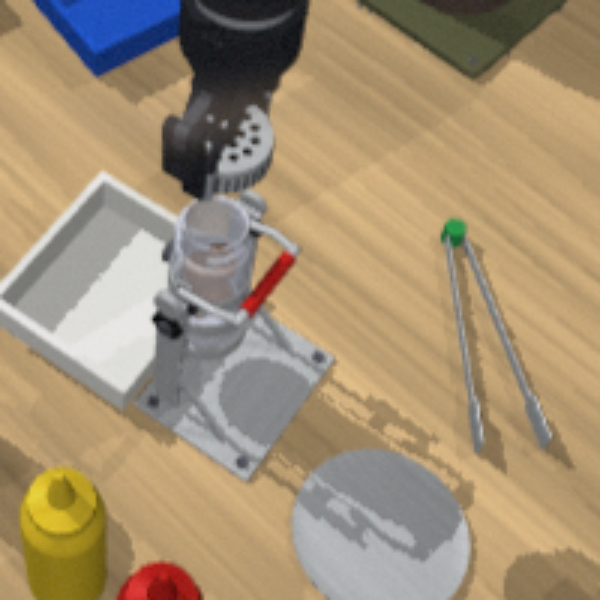

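The cap is in the grip at (240,150), the open shaker shows clusters inside, and the tray sits against the base front. Next I carry the cap to the plate.

```bash
python3 -m crank '[{"tx":25,"ty":6,"tz":0,"wx":0,"wy":0,"wz":0,"claw":120},{"tx":60,"ty":15,"tz":0,"wx":0,"wy":0,"wz":0,"claw":120},{"tx":95,"ty":24,"tz":0,"wx":0,"wy":0,"wz":0,"claw":120},{"tx":130,"ty":33,"tz":10,"wx":0,"wy":0,"wz":0,"claw":120},{"tx":165,"ty":42,"tz":30,"wx":0,"wy":0,"wz":0,"claw":120},{"tx":190,"ty":49,"tz":60,"wx":0,"wy":0,"wz":0,"claw":120},{"tx":198,"ty":51,"tz":95,"wx":0,"wy":0,"wz":0,"claw":120},{"tx":198,"ty":51,"tz":130,"wx":0,"wy":0,"wz":0,"claw":120},{"tx":198,"ty":51,"tz":165,"wx":0,"wy":0,"wz":0,"claw":120},{"tx":198,"ty":51,"tz":200,"wx":0,"wy":0,"wz":0,"claw":120},{"tx":198,"ty":51,"tz":230,"wx":0,"wy":0,"wz":0,"claw":120},{"tx":198,"ty":51,"tz":260,"wx":0,"wy":0,"wz":0,"claw":120}]' 30
python3 -m crank '[{"tx":0,"ty":0,"tz":0,"wx":0,"wy":0,"wz":0,"claw":120},{"tx":0,"ty":0,"tz":12,"wx":0,"wy":0,"wz":0,"claw":120},{"tx":0,"ty":0,"tz":22,"wx":0,"wy":0,"wz":0,"claw":120},{"tx":0,"ty":0,"tz":28,"wx":0,"wy":0,"wz":0,"claw":120},{"tx":0,"ty":0,"tz":28,"wx":0,"wy":0,"wz":0,"claw":120}]' 30
```

```text
clock: 10.0
eef_pos: [528.1, 334.7, 33.9]
tcp_rot: [0.623, 0.782, -0.002, -0.001]
contact_force: [0.8, -0.2, -1.5]
width: 0.757
grip_force: 33.6
clock: 10.42
eef_pos: [529.2, 335.2, 8.5]
tcp_rot: [0.623, 0.782, -0.001, -0.0]
contact_force: [-0.5, -0.7, -0.0]
width: 0.757
grip_force: 33.9
```

```bash
python3 -m crank '[{"tx":0,"ty":0,"tz":3,"wx":0,"wy":0,"wz":0,"claw":120},{"tx":0,"ty":0,"tz":5,"wx":0,"wy":0,"wz":0,"claw":120},{"tx":0,"ty":0,"tz":6,"wx":0,"wy":0,"wz":0,"claw":120},{"tx":0,"ty":0,"tz":6,"wx":0,"wy":0,"wz":0,"claw":120}]' 30
python3 -m crank '[{"tx":0,"ty":0,"tz":2,"wx":0,"wy":0,"wz":0,"claw":120},{"tx":0,"ty":0,"tz":3,"wx":0,"wy":0,"wz":0,"claw":120},{"tx":0,"ty":0,"tz":3,"wx":0,"wy":0,"wz":0,"claw":120}]' 30
```

```text
clock: 10.75
eef_pos: [530.1, 335.7, 3.7]
tcp_rot: [0.623, 0.782, 0.0, 0.0]
contact_force: [-1.5, 0.5, -0.9]
width: 0.763
grip_force: 33.9
clock: 11.0
eef_pos: [529.8, 335.6, 0.2]
tcp_rot: [0.623, 0.782, -0.0, -0.0]
contact_force: [0.6, -0.5, -1.0]
width: 0.756
grip_force: 33.9
```

```bash
python3 -m crank '[{"tx":0,"ty":0,"tz":1.5,"wx":0,"wy":0,"wz":0,"claw":120},{"tx":0,"ty":0,"tz":2.5,"wx":0,"wy":0,"wz":0,"claw":120},{"tx":0,"ty":0,"tz":2.5,"wx":0,"wy":0,"wz":0,"claw":120}]' 30
python3 -m crank '[{"tx":0,"ty":0,"tz":1,"wx":0,"wy":0,"wz":0,"claw":120},{"tx":0,"ty":0,"tz":2,"wx":0,"wy":0,"wz":0,"claw":120},{"tx":0,"ty":0,"tz":2,"wx":0,"wy":0,"wz":0,"claw":120}]' 30
```

```text
clock: 11.25
eef_pos: [530.0, 335.7, -2.1]
tcp_rot: [0.623, 0.782, 0.0, 0.0]
contact_force: [0.1, -0.5, 0.9]
width: 0.761
grip_force: 34.6
clock: 11.5
eef_pos: [530.0, 335.7, -2.2]
tcp_rot: [0.623, 0.782, 0.0, 0.0]
contact_force: [-3.2, -2.7, 12.3]
width: 0.756
grip_force: 41.0
```

Contact with the plate at 12 N. I ease off, open gently and rise.

```bash
python3 -m crank '[{"tx":0,"ty":0,"tz":-2,"wx":0,"wy":0,"wz":0,"claw":110},{"tx":0,"ty":0,"tz":-2,"wx":0,"wy":0,"wz":0,"claw":60},{"tx":0,"ty":0,"tz":-2,"wx":0,"wy":0,"wz":0,"claw":20},{"tx":0,"ty":0,"tz":-2,"wx":0,"wy":0,"wz":0,"claw":10},{"tx":0,"ty":0,"tz":-2,"wx":0,"wy":0,"wz":0,"claw":10},{"tx":0,"ty":0,"tz":-10,"wx":0,"wy":0,"wz":0,"claw":10},{"tx":0,"ty":0,"tz":-25,"wx":0,"wy":0,"wz":0,"claw":10},{"tx":0,"ty":0,"tz":-50,"wx":0,"wy":0,"wz":0,"claw":0},{"tx":0,"ty":0,"tz":-90,"wx":0,"wy":0,"wz":0,"claw":0},{"tx":0,"ty":0,"tz":-130,"wx":0,"wy":0,"wz":0,"claw":0},{"tx":0,"ty":0,"tz":-170,"wx":0,"wy":0,"wz":0,"claw":0},{"tx":0,"ty":0,"tz":-210,"wx":0,"wy":0,"wz":0,"claw":0}]' 30
python3 - <<'E'
from h import *
from fit import f,p
from go import go,st,SX,SY,SA
a=r.get_image("scene");b=r.get_image("top")
cv2.imwrite("pics/st9.png",np.hstack([cv2.resize(a[180:380,180:420],(480,400)),cv2.resize(b[140:240,130:210],(320,400))]))
print(r.boxes_of("scene","cap")[:2],[proj("scene",q).round() for q in ([531,336,28],)])
g=b[145:225,200:290].astype(int);m=((g.min(2)>150)&(g.max(2)-g.min(2)<25)).astype(np.uint8)
cs,_=cv2.findContours(m,0,2);c=max(cs,key=cv2.contourArea)+np.array([200,145]);rc=cv2.minAreaRect(c);print(rc)
Q=np.array([onz("top",*q,45) for q in cv2.boxPoints(rc)]);iw=Ro.from_euler("z",-SA,degrees=True);print(iw.apply(Q-[SX,SY,0]).round(1))
E
```

```text
clock: 12.5
eef_pos: [529.5, 335.4, 208.2]
tcp_rot: [0.623, 0.782, 0.0, 0.0]
contact_force: [0.5, 0.1, 0.1]
width: 0.999
grip_force: 0.0
[{'bbox': [343.8, 311.7, 371.8, 340.7], 'score': 0.78}] [array([358., 324.])]
((235.3997802734375, 182.6650390625), (47.617286682128906, 42.722049713134766), 81.46923065185547)
[[ 18.7  82.9  45. ]
 [168.6  83.2  45. ]
 [168.5 -84.1  45. ]
 [ 20.  -84.2  45. ]]
```

View pics/st9.png

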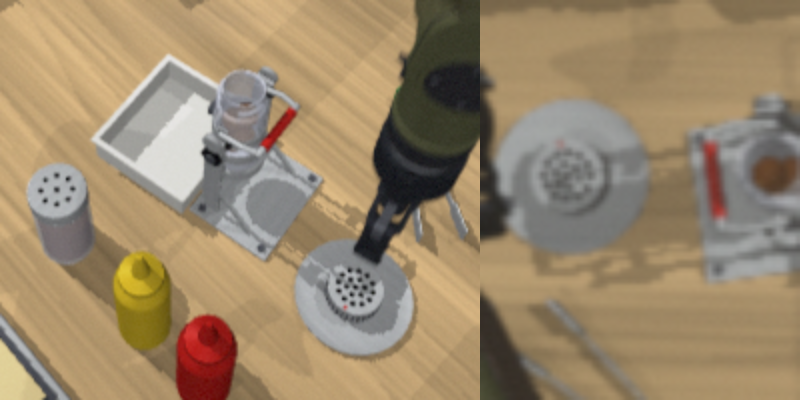

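The cap lies flat and centred on the plate (scene pane 355,287; top pane 570,177), and the tray rim spans stand x 19 to 168, y ±83. The brown clusters are still in the shaker. Next I plan the tipping arc with side contact of the shut fingers, tilting the tool as it goes.

```bash
cat > arc.py <<'E'
import sys
from go import *
H=17;D=8
def tgt(th,back=0):
    ph=np.radians(145)-th; tau=np.radians(-10+50*th/2.25)
    d=np.array([-np.sin(tau),0,-np.cos(tau)]);n=np.array([np.cos(tau),0,-np.sin(tau)])
    b=np.array([61*np.cos(ph),0,145+61*np.sin(ph)]);q=b+D*d-(H+back)*n
    S=Ro.from_euler("z",SA,degrees=True)
    z=S.apply(d);x=S.apply(-n);y=np.cross(z,x)
    return S.apply(q)+[SX,SY,0],Ro.from_matrix(np.c_[x,y,z])
def rel(th,back=0,base=None):
    p,R=base or pose();X,T=tgt(th,back);return R.inv().apply(X-p).round(1),np.degrees((R.inv()*T).as_rotvec()).round(1)
if __name__=="__main__":
    # args: base ("now" or a theta whose target is the commanded pose) then theta[:back]
    base=None if sys.argv[1]=="now" else tgt(*[float(v) for v in sys.argv[1].split(":")])
    for a in sys.argv[2:]:
        v=[float(k) for k in a.split(":")];print(a,*rel(*v,base=base),tgt(*v)[0].round())
E
python3 arc.py now 0:40 0:12 0
```

```text
0:40 [-95.9 -49.2  48. ] [  0.8 -10.2   2.9] [506. 233. 162.]
0:12 [-123.4  -50.5   43. ] [  0.8 -10.2   2.9] [511. 206. 167.]
0 [-135.2  -51.1   40.9] [  0.8 -10.2   2.9] [513. 194. 169.]
```

```bash
python3 -m crank '[{"tx":-15,"ty":-8,"tz":0,"wx":0,"wy":-2,"wz":0,"claw":120},{"tx":-40,"ty":-22,"tz":10,"wx":0,"wy":-5,"wz":1,"claw":255},{"tx":-70,"ty":-36,"tz":28,"wx":0.5,"wy":-8,"wz":2,"claw":255},{"tx":-90,"ty":-46,"tz":42,"wx":0.8,"wy":-10,"wz":3,"claw":255},{"tx":-110,"ty":-50,"tz":45,"wx":0.8,"wy":-10.2,"wz":2.9,"claw":255},{"tx":-120,"ty":-50.5,"tz":43,"wx":0.8,"wy":-10.2,"wz":2.9,"claw":255},{"tx":-123.4,"ty":-50.5,"tz":43,"wx":0.8,"wy":-10.2,"wz":2.9,"claw":255},{"tx":-123.4,"ty":-50.5,"tz":43,"wx":0.8,"wy":-10.2,"wz":2.9,"claw":255},{"tx":-123.4,"ty":-50.5,"tz":43,"wx":0.8,"wy":-10.2,"wz":2.9,"claw":255}]' 30
python3 arc.py now 0:12 0; python3 arc.py 0:12 0 0.1 0.2 0.3 0.4 0.5 0.6 0.7 0.8 0.9
```

```text
clock: 13.4
eef_pos: [509.2, 204.7, 163.3]
tcp_rot: [0.64, 0.763, -0.06, 0.065]
contact_force: [0.4, 0.6, -0.1]
width: 0.004
grip_force: 0.0
0:12 [ 0.   2.  -3.8] [-0.4  0.1  0. ] [511. 206. 167.]
0 [-12.    2.   -3.8] [-0.4  0.1  0. ] [513. 194. 169.]
0 [-12.   0.  -0.] [0. 0. 0.] [513. 194. 169.]
0.1 [-16.2   0.   -4.8] [0.  2.2 0. ] [514. 191. 175.]
0.2 [-20.9   0.   -9.1] [-0.   4.4 -0. ] [514. 187. 180.]
0.3 [-25.9  -0.  -12.8] [-0.   6.7 -0. ] [515. 183. 184.]
0.4 [-31.2  -0.  -16.1] [-0.   8.9 -0. ] [516. 178. 188.]
0.5 [-36.7  -0.  -18.8] [-0.  11.1 -0. ] [517. 173. 192.]
0.6 [-42.5   0.  -21. ] [-0.  13.3 -0. ] [518. 168. 195.]
0.7 [-48.4  -0.  -22.5] [-0.  15.6 -0. ] [519. 163. 198.]
0.8 [-54.4  -0.  -23.4] [-0.  17.8  0. ] [520. 157. 200.]
0.9 [-60.4  -0.  -23.8] [-0. 20.  0.] [521. 151. 201.]
```

```bash
python3 -m crank '[{"tx":-6,"ty":0,"tz":0,"wx":0,"wy":0,"wz":0,"claw":255},{"tx":-12,"ty":0,"tz":0,"wx":0,"wy":0,"wz":0,"claw":255},{"tx":-16,"ty":0,"tz":-5,"wx":0,"wy":2,"wz":0,"claw":255},{"tx":-21,"ty":0,"tz":-9,"wx":0,"wy":4.5,"wz":0,"claw":255},{"tx":-26,"ty":0,"tz":-13,"wx":0,"wy":6.5,"wz":0,"claw":255},{"tx":-31,"ty":0,"tz":-16,"wx":0,"wy":9,"wz":0,"claw":255},{"tx":-36.5,"ty":0,"tz":-19,"wx":0,"wy":11,"wz":0,"claw":255},{"tx":-42.5,"ty":0,"tz":-21,"wx":0,"wy":13.5,"wz":0,"claw":255},{"tx":-48.5,"ty":0,"tz":-22.5,"wx":0,"wy":15.5,"wz":0,"claw":255},{"tx":-54.5,"ty":0,"tz":-23.5,"wx":0,"wy":18,"wz":0,"claw":255},{"tx":-60.5,"ty":0,"tz":-24,"wx":0,"wy":20,"wz":0,"claw":255}]' 30
python3 arc.py now 0.8 0.9 1; python3 arc.py 0.9 1 1.1 1.2 1.3 1.4 1.5 1.6 1.7 1.8 1.9 2.0 2.1 2.2 2.25 2.3
python3 -c "
from h import *
r.get_image('scene');print(r.boxes_of('scene','tip_bar')[:2])"
```

```text
clock: 14.32
eef_pos: [518.2, 153.4, 200.2]
tcp_rot: [0.64, 0.763, 0.056, -0.072]
contact_force: [-3.8, 9.2, 9.6]
width: -0.002
grip_force: 5.6
0.8 [3.1 2.1 1.2] [-0.3 -2.7  0.1] [520. 157. 200.]
0.9 [-2.4  2.1 -1.2] [-0.4 -0.4  0.1] [521. 151. 201.]
1 [-8.1  2.1 -3.1] [-0.4  1.8  0. ] [522. 145. 202.]
1 [-5.7 -0.  -1.8] [0.  2.2 0. ] [522. 145. 202.]
1.1 [-11.5  -0.   -3. ] [0.  4.4 0. ] [523. 140. 202.]
1.2 [-17.4  -0.   -3.6] [ 0.   6.7 -0. ] [524. 134. 201.]
1.3 [-23.2   0.   -3.6] [ 0.   8.9 -0. ] [525. 128. 200.]
1.4 [-29.   0.  -3.] [-0.  11.1  0. ] [526. 123. 199.]
1.5 [-34.6  -0.   -1.8] [-0.  13.3 -0. ] [527. 117. 197.]
1.6 [-40.   0.  -0.] [-0.  15.6  0. ] [528. 112. 194.]
1.7 [-45.2  -0.    2.3] [-0.  17.8  0. ] [528. 108. 191.]
1.8 [-50.1  -0.    5.1] [-0. 20.  0.] [529. 104. 187.]
1.9 [-54.7   0.    8.3] [ 0.  22.2  0. ] [530. 100. 183.]
2.0 [-58.8  -0.   12. ] [ 0.  24.4  0. ] [530.  96. 179.]
2.1 [-62.6   0.   16.1] [ 0.  26.7  0. ] [531.  93. 174.]
2.2 [-65.8  -0.   20.6] [-0.  28.9  0. ] [531.  91. 169.]
2.25 [-67.2  -0.   22.9] [ 0. 30. -0.] [532.  90. 167.]
2.3 [-68.5  -0.   25.3] [ 0.  31.1 -0. ] [532.  89. 164.]
[{'bbox': [276.7, 209.6, 332.4, 274.2], 'score': 0.59}]
```

```bash
python3 -m crank '[{"tx":-5.5,"ty":0,"tz":-2,"wx":0,"wy":2,"wz":0,"claw":255},{"tx":-11.5,"ty":0,"tz":-3,"wx":0,"wy":4.5,"wz":0,"claw":255},{"tx":-17.5,"ty":0,"tz":-3.5,"wx":0,"wy":6.5,"wz":0,"claw":255},{"tx":-23,"ty":0,"tz":-3.5,"wx":0,"wy":9,"wz":0,"claw":255},{"tx":-29,"ty":0,"tz":-3,"wx":0,"wy":11,"wz":0,"claw":255},{"tx":-34.5,"ty":0,"tz":-2,"wx":0,"wy":13.5,"wz":0,"claw":255},{"tx":-40,"ty":0,"tz":0,"wx":0,"wy":15.5,"wz":0,"claw":255},{"tx":-45,"ty":0,"tz":2.5,"wx":0,"wy":18,"wz":0,"claw":255},{"tx":-50,"ty":0,"tz":5,"wx":0,"wy":20,"wz":0,"claw":255},{"tx":-54.5,"ty":0,"tz":8.5,"wx":0,"wy":22,"wz":0,"claw":255},{"tx":-59,"ty":0,"tz":12,"wx":0,"wy":24.5,"wz":0,"claw":255},{"tx":-59,"ty":0,"tz":12,"wx":0,"wy":24.5,"wz":0,"claw":255}]' 30
python3 arc.py now 1.9 2.0; python3 arc.py 2.0 2.1 2.2 2.25 2.3 2.35
python3 -c "
from h import *
cv2.imwrite('pics/x1.png',r.get_image('scene'));print(r.boxes_of('scene','tip_bar')[:2]);[print(i,[d for d in r.boxes_of('scene','cluster%d'%i)]) for i in [0]]"
```

```text
clock: 15.42
eef_pos: [529.0, 94.0, 175.5]
tcp_rot: [0.616, 0.73, 0.188, -0.229]
contact_force: [2.1, 3.6, 3.3]
width: 0.0
grip_force: 2.1
1.9 [ 8.9  1.8 -3.4] [-0.3 -2.3 -0.4] [530. 100. 183.]
2.0 [ 3.6  1.8 -1.7] [-0.3 -0.  -0.4] [530.  96. 179.]
2.1 [-5.1  0.   2.2] [ 0.   2.2 -0. ] [531.  93. 174.]
2.2 [-9.9 -0.   4.9] [-0.   4.4 -0. ] [531.  91. 169.]
2.25 [-12.2   0.    6.4] [ 0.   5.6 -0. ] [532.  90. 167.]
2.3 [-14.3  -0.    8.1] [ 0.   6.7 -0. ] [532.  89. 164.]
2.35 [-16.4  -0.    9.9] [-0.   7.8 -0. ] [532.  88. 161.]
[{'bbox': [272.3, 208.4, 339.1, 264.7], 'score': 0.67}]
0 [{'bbox': [235.9, 306.4, 266.6, 356.0], 'score': 0.72}, {'bbox': [261.2, 232.4, 273.0, 247.5], 'score': 0.5}]
```

```bash
python3 -m crank '[{"tx":-5,"ty":0,"tz":2,"wx":0,"wy":2,"wz":0,"claw":255},{"tx":-10,"ty":0,"tz":5,"wx":0,"wy":4.5,"wz":0,"claw":255},{"tx":-12,"ty":0,"tz":6.5,"wx":0,"wy":5.5,"wz":0,"claw":255},{"tx":-12,"ty":0,"tz":6.5,"wx":0,"wy":5.5,"wz":0,"claw":255},{"tx":-12,"ty":0,"tz":6.5,"wx":0,"wy":5.5,"wz":0,"claw":255},{"tx":-12,"ty":0,"tz":6.5,"wx":0,"wy":5.5,"wz":0,"claw":255},{"tx":-12,"ty":0,"tz":6.5,"wx":0,"wy":5.5,"wz":0,"claw":255},{"tx":-12,"ty":0,"tz":6.5,"wx":0,"wy":5.5,"wz":0,"claw":255},{"tx":-12,"ty":0,"tz":6.5,"wx":0,"wy":5.5,"wz":0,"claw":255},{"tx":-12,"ty":0,"tz":6.5,"wx":0,"wy":5.5,"wz":0,"claw":255},{"tx":-12,"ty":0,"tz":6.5,"wx":0,"wy":5.5,"wz":0,"claw":255},{"tx":-12,"ty":0,"tz":6.5,"wx":0,"wy":5.5,"wz":0,"claw":255}]' 30
python3 arc.py now 2.2 2.25
python3 - <<'E'
from h import *
a=r.get_image('scene')
for d in r.boxes_of('scene','cluster0'):print(d)
def brown(im):
    h=cv2.cvtColor(im,cv2.COLOR_BGR2HSV).astype(int)
    return h
cv2.imwrite('pics/s10.png',cv2.resize(a[165:325,185:345],(600,600),interpolation=cv2.INTER_CUBIC))
E
```

```text
clock: 16.57
eef_pos: [529.1, 88.5, 163.5]
tcp_rot: [0.606, 0.719, 0.216, -0.263]
contact_force: [3.5, 4.7, 3.0]
width: -0.003
grip_force: 2.5
2.2 [ 5.2  2.6 -3.2] [-0.4 -0.9 -0.3] [531.  91. 169.]
2.25 [ 2.8  2.6 -1.8] [-0.4  0.2 -0.3] [532.  90. 167.]
{'bbox': [266.3, 336.8, 295.4, 379.8], 'score': 0.7}
{'bbox': [245.2, 230.9, 259.4, 242.6], 'score': 0.67}
{'bbox': [245.0, 256.5, 252.6, 261.1], 'score': 0.6}
```

View pics/s10.png

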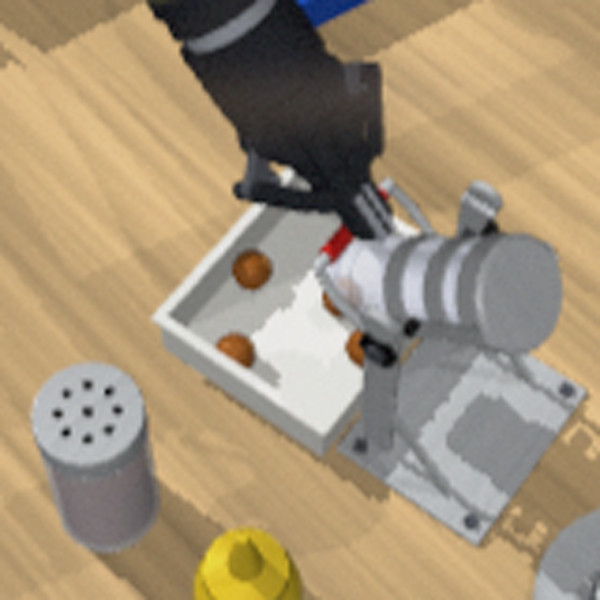

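The picture shows clusters in the tray at (252,270), (237,350), (358,347) and (335,300). The last one is close to the mouth, so I tip slightly further, hold, then draw the finger back and let the shaker swing home.

```bash
python3 -m crank '[{"tx":-2,"ty":0,"tz":1.5,"wx":0,"wy":1,"wz":0,"claw":255},{"tx":-3,"ty":0,"tz":2.5,"wx":0,"wy":1.5,"wz":0,"claw":255},{"tx":-3,"ty":0,"tz":2.5,"wx":0,"wy":1.5,"wz":0,"claw":255},{"tx":-3,"ty":0,"tz":2.5,"wx":0,"wy":1.5,"wz":0,"claw":255},{"tx":-3,"ty":0,"tz":2.5,"wx":0,"wy":1.5,"wz":0,"claw":255},{"tx":-3,"ty":0,"tz":2.5,"wx":0,"wy":1.5,"wz":0,"claw":255},{"tx":-3,"ty":0,"tz":2.5,"wx":0,"wy":1.5,"wz":0,"claw":255},{"tx":-3,"ty":0,"tz":2.5,"wx":0,"wy":1.5,"wz":0,"claw":255}]' 30
python3 -m crank '[{"tx":-4,"ty":0,"tz":-15,"wx":0,"wy":0,"wz":0,"claw":255},{"tx":-8,"ty":0,"tz":-50,"wx":0,"wy":0,"wz":0,"claw":255},{"tx":-10,"ty":0,"tz":-90,"wx":0,"wy":0,"wz":0,"claw":255},{"tx":-10,"ty":0,"tz":-130,"wx":0,"wy":0,"wz":0,"claw":255},{"tx":-10,"ty":0,"tz":-165,"wx":0,"wy":0,"wz":0,"claw":255},{"tx":-10,"ty":0,"tz":-200,"wx":0,"wy":0,"wz":0,"claw":255},{"tx":-10,"ty":0,"tz":-200,"wx":0,"wy":0,"wz":0,"claw":255},{"tx":-10,"ty":0,"tz":-200,"wx":0,"wy":0,"wz":0,"claw":255},{"tx":-10,"ty":0,"tz":-200,"wx":0,"wy":0,"wz":0,"claw":255},{"tx":-10,"ty":0,"tz":-200,"wx":0,"wy":0,"wz":0,"claw":255},{"tx":-10,"ty":0,"tz":-200,"wx":0,"wy":0,"wz":0,"claw":255},{"tx":-10,"ty":0,"tz":-200,"wx":0,"wy":0,"wz":0,"claw":255}]' 30
python3 -m crank '[{"tx":0,"ty":0,"tz":0,"wx":0,"wy":0,"wz":0,"claw":255},{"tx":0,"ty":0,"tz":0,"wx":0,"wy":0,"wz":0,"claw":255},{"tx":0,"ty":0,"tz":0,"wx":0,"wy":0,"wz":0,"claw":255},{"tx":0,"ty":0,"tz":0,"wx":0,"wy":0,"wz":0,"claw":255},{"tx":0,"ty":0,"tz":0,"wx":0,"wy":0,"wz":0,"claw":255},{"tx":0,"ty":0,"tz":0,"wx":0,"wy":0,"wz":0,"claw":255},{"tx":0,"ty":0,"tz":0,"wx":0,"wy":0,"wz":0,"claw":255},{"tx":0,"ty":0,"tz":0,"wx":0,"wy":0,"wz":0,"claw":255},{"tx":0,"ty":0,"tz":0,"wx":0,"wy":0,"wz":0,"claw":255},{"tx":0,"ty":0,"tz":0,"wx":0,"wy":0,"wz":0,"claw":255},{"tx":0,"ty":0,"tz":0,"wx":0,"wy":0,"wz":0,"claw":255},{"tx":0,"ty":0,"tz":0,"wx":0,"wy":0,"wz":0,"claw":255}]' 30
cat > chk.py <<'E'
from h import *
from go import SX,SY,SA
iw=Ro.from_euler("z",-SA,degrees=True)
for cam in("scene","top"):
    im=r.get_image(cam);h=cv2.cvtColor(im,cv2.COLOR_BGR2HSV)
    m=cv2.inRange(h,(5,150,40),(18,255,190));n,l,s,c=cv2.connectedComponentsWithStats(m)
    print(cam,[(s[i,4],c[i].round().tolist(),iw.apply(onz(cam,*c[i],19)-[SX,SY,0]).round()[:2].tolist()) for i in range(1,n) if s[i,4]>15])
    R_=cv2.inRange(h,(0,170,70),(4,255,255))|cv2.inRange(h,(176,170,70),(180,255,255));n,l,s,c=cv2.connectedComponentsWithStats(R_)
    print(" red",[(s[i,4],c[i].round().tolist()) for i in range(1,n) if s[i,4]>15],"bar expected",proj(cam,iw.inv().apply([-50,0,180])+[SX,SY,0]).round())
    print(" cl",[(round(d["score"],2),np.round(d["bbox"]).tolist()) for d in r.boxes_of(cam,"cluster0")],"cap",[(round(d["score"],2),np.round(d["bbox"]).tolist()) for d in r.boxes_of(cam,"cap")])
E
python3 chk.py
```

```text
clock: 17.33
eef_pos: [528.6, 87.4, 159.3]
tcp_rot: [0.603, 0.716, 0.223, -0.273]
contact_force: [0.9, 1.2, 3.3]
width: 0.001
grip_force: 1.5
clock: 18.33
eef_pos: [553.6, -48.7, 302.2]
tcp_rot: [0.603, 0.716, 0.223, -0.274]
contact_force: [0.5, -0.1, 0.8]
width: 0.001
grip_force: 0.0
clock: 19.33
eef_pos: [554.3, -49.6, 303.0]
tcp_rot: [0.603, 0.716, 0.223, -0.273]
contact_force: [0.7, 0.2, 0.2]
width: -0.0
grip_force: 0.0
scene [(np.int32(749), [177.0, 16.0], [1054.0, -661.0]), (np.int32(130), [27.0, 175.0], [823.0, 236.0]), (np.int32(330), [6.0, 187.0], [836.0, 301.0]), (np.int32(89), [22.0, 190.0], [788.0, 278.0]), (np.int32(61), [31.0, 208.0], [710.0, 303.0]), (np.int32(70), [252.0, 237.0], [147.0, -0.0]), (np.int32(70), [276.0, 244.0], [82.0, -20.0]), (np.int32(25), [280.0, 257.0], [50.0, 6.0]), (np.int32(43), [248.0, 258.0], [116.0, 57.0])]
 red [(np.int32(98), [318.0, 243.0]), (np.int32(4435), [97.0, 298.0]), (np.int32(1128), [282.0, 361.0])] bar expected [319. 245.]
 cl [(0.62, [245.0, 255.0, 255.0, 264.0])] cap [(0.74, [342.0, 310.0, 371.0, 339.0])]
top [(np.int32(1297), [152.0, 63.0], [-146.0, 481.0]), (np.int32(930), [408.0, 67.0], [778.0, 328.0]), (np.int32(152), [168.0, 129.0], [-121.0, 229.0]), (np.int32(20), [239.0, 165.0], [114.0, 62.0]), (np.int32(2179), [43.0, 264.0], [-615.0, -181.0])]
 red [(np.int32(2007), [280.0, 65.0]), (np.int32(205), [161.0, 120.0])] bar expected [188. 185.]
 cl [(0.44, [236.0, 164.0, 240.0, 169.0]), (0.4, [219.0, 181.0, 228.0, 188.0]), (0.4, [253.0, 178.0, 254.0, 189.0])] cap [(0.61, [140.0, 170.0, 161.0, 194.0])]
```

Four brown blobs lie in the tray at stand-frame (147,0), (82,-20), (50,6) and (116,57). The bar is back at its upright place and the cap is on the plate. I'll wait one more second, check the bar again, and hand in.

```bash
python3 -m crank '[{"tx":0,"ty":0,"tz":0,"wx":0,"wy":0,"wz":0,"claw":255},{"tx":0,"ty":0,"tz":-10,"wx":0,"wy":0,"wz":0,"claw":255},{"tx":0,"ty":0,"tz":-20,"wx":0,"wy":0,"wz":0,"claw":255},{"tx":0,"ty":0,"tz":-20,"wx":0,"wy":0,"wz":0,"claw":255},{"tx":0,"ty":0,"tz":-20,"wx":0,"wy":0,"wz":0,"claw":255},{"tx":0,"ty":0,"tz":-20,"wx":0,"wy":0,"wz":0,"claw":255},{"tx":0,"ty":0,"tz":-20,"wx":0,"wy":0,"wz":0,"claw":255},{"tx":0,"ty":0,"tz":-20,"wx":0,"wy":0,"wz":0,"claw":255},{"tx":0,"ty":0,"tz":-20,"wx":0,"wy":0,"wz":0,"claw":255},{"tx":0,"ty":0,"tz":-20,"wx":0,"wy":0,"wz":0,"claw":255}]' 30 | head -1
python3 chk.py | grep -A1 scene | cut -c300-; python3 -c "
from station import r
print(r.sign_off())"
```

```text
clock: 20.47
32(70), [276.0, 244.0], [82.0, -20.0]), (np.int32(26), [280.0, 257.0], [50.0, 5.0]), (np.int32(42), [248.0, 258.0], [116.0, 57.0])]

the job is handed in; nothing more can be done
None
```

I handed the job in at about 20 s on the robot's clock; it returned no verdict. In the last images, all four clusters are in the tray at the stand's front, the shaker is back upright, and the cap lies holes-up near the centre of the steel plate.

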